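# Latch the brush case and hold it up level

### The arm

A 6-joint arm with a two-finger parallel gripper is mounted at the origin on the work surface. World frame = base frame: x ahead of the robot, y to its left, z up, the work surface at z = 0. Lengths are in m, angles in degrees, forces in N, time in s.
With the tool pointing down it reaches from about 0.35 to 0.725 m from the base axis. Payload 6 kg.
Tool frame: the origin (TCP) lies midway between the tips of the shut fingers; the grasp point (between the pads) lies 19 mm behind it; z points along the fingers, y is the line along which they close (so a half turn about z gives the same grasp; the last joint's range is limited). The gripper opens to 85 mm and grips with 20 to 120 N. Pads are 22 mm wide; open, the fingers measure 114 mm over their backs; the gripper's body (76 mm by 85 mm) begins 54 mm behind the grasp point. The pads swing forward as they close: fully open they stand 13 mm farther back than shut.
Start: joints at [-56.224, 2.303, 4.859, 0, -92.561, -19.12], TCP at [0.152, -0.58, 0.194] pointing down, gripper open.
Joint ranges: [-146.85, 146.85], [-73.84, 115.35], [-62.03, 85.46], [-188.31, 113.3], [-161.28, -10.13], [-171.36, 171.36]. Speed limits (degrees/s): [147.25, 147.25, 172.46, 180, 180, 180].

### API

Orientations are given as a 3x3 rotation matrix whose columns are the frame's x, y, z axes.
In Python, from plant import manip, viewer gives the robot as it stands.
- The arm moves only by the shell command python3 -m inch 'ROWS' [FORCE]. ROWS is rows parted by semicolons, their numbers by spaces, 1 to 5 of them, each of 7 numbers: dx, dy, dz in m, then a rotation vector rx, ry, rz in degrees, then the finger opening in m; each row is the pose to reach, as a shift and turn from the pose commanded when the command began, along the tool's axes at that moment; what a row does not reach only later rows make up. A row lasts 1/12 s, in which the tool goes at most 0.0417 m and 7.16 degrees, less where a joint would pass 70% of its speed; a pose out of reach is approached as far as the arm can. The fingers move at their own pace and stop on an object; FORCE is the grip in N (left out, the last holds). Time passes only in rows, so rows that do not move let the fingers close. It prints the time, the measured TCP pose, the force, the opening and the grip force at its end.
- manip.read_state(): the state, without advancing time (a new reading comes with each control period).
- viewer.capture(name): name is "scene" or "top" or "wrist"; returns a dict with "color" (480x640x3 uint8, red, green, blue), "fov_y" (degrees; the focal length in pixels is half the picture's height over the tangent of half this angle, whatever the lens; pixels are square), "cx", "cy" (the principal point, pixels), "rvec" (rotation vector, rad) and "tvec" (3), from world to camera coordinates, as OpenCV has them; the wrist camera has in their place "hand_eye" (4x4, takes a point from camera to tool coordinates, whose origin is the TCP and whose axes are the flange's). Camera axes: x right, y down, z forward; pixel columns grow to the right and rows downward; lengths in m; the calibration is good to about 2 mm. A picture is of the moment at which its call begins: read the wrist's pose just before it. There is no depth.
- manip.finish_job(): hands the job in; it is judged then, once.
The state is a dict: "clock": time; "q": joint angles; "dq": joint speeds; "effort": joint torques, N m; "tcp_pos": TCP position; "orientation": TCP orientation; "force": force on the tool from outside, world axes, zero at the start; "torque": the same for the moment, N m; "grip_width": finger opening in m; "grip_force": force on a finger pad.
Only numpy, scipy, OpenCV 4.12 (cv2) and the standard library are available. Lean on these libraries where they do the work, as an engineer would, in place of code of your own. Each camera call takes 0.05 s, during which the arm holds its last target. There are 200 camera calls.

### The job

Secure the lid of the wooden brush case by turning its turnbutton fully round until it lies straight across the lid's edge; only then take the case by the handle on the lid, lift it so that its underside is at least 10 cm clear of the bench, and hold it still and level in the air for a couple of seconds. Finish while still holding it up like that: do not put it down or let go. Keep the lid on and leave the other things on the bench alone.

Things in the scene. Friction and masses are not known exactly. Their poses are not given: they have to be found in the camera images.
- case: Loose plywood brush case, 230 (x) x 130 (y) x 76 mm high, 0.35 to 0.7 kg, turned any way round. Origin: centre of its underside, z up. End battens 24 mm thick, tops at 76 mm; the turnbutton sits on the -x one; on the +x one a fixed dark lip 7 mm thick overhangs the lid by 12 mm. The centre of mass lies within 5 mm of below the handle's middle.
- lid: Loose plywood lid 178 x 110 x 10 mm, 0.17 kg, let in between the battens with 2 mm play, resting on ledges 64 mm above the case's underside. Origin: centre of its underside, axes as the case's. Only the lip and the turned turnbutton hold it down: with it open the lid comes off by its handle; with it across, the case hangs from the lid after 2 to 3 mm play.
- handle (a point): Middle of the dark wooden grip bar on the lid, centred, 112 mm above the case's underside: 80 mm long (along the case's x), 16 mm wide (case's y: pinch it this way), 16 mm high, on a 12 mm thick post at each end; 30 mm free between lid and bar. Axes as the lid's.
- turnbutton_fin (a point): Point on the pivot axis, 103 mm from the case's middle to its -x end, 105 mm above its underside. Brass bar 56 x 14 x 7 mm pivoted at its middle (top at 84 mm) with an upright fin along it, 40 mm long, 8 mm thick, top at 112 mm. The point turns with it: y along the bar and fin, x through the fin's thickness (pinch it this way).
- turnbutton (a joint): Turnbutton angle (rad), growing clockwise seen from above. 0: bar and fin along the batten (case's y), lid free. 1.57, a firm stop: bar along the case's x, straight across the lid's edge with 14 mm over the lid, secured. Starts between 0 and 0.35. Stays where it is left (friction 0.03 N m).
- tin: Bystander: closed paint tin, 80 mm across, 85 mm high; origin at the centre of its underside.
- pot: Bystander: open plaster-coloured cup, 72 mm across, 80 mm high; origin at the centre of its underside.
- offcut: Bystander: wooden offcut, 45 x 140 x 22 mm, lying on the bench beyond the case; origin at the centre of its underside.
- paintbrush: Bystander: paintbrush lying on the bench to the right of the case; origin at its underside near the middle.
Mind the look-alikes: they are no part of the job. Leave any orange or red look-alike of the lid alone.

How it is judged:
By the outcome, as a careful person would: the job done as asked, in the order asked, and still so for the second after the job is handed in, while the arm keeps its last pose, push and grip.
It also fails if it takes over 54 s, if anything falls off the work surface, if the arm or the gripper's body presses on something with over 40 N, if the wrist force passes 120 N, or if a joint passes its speed limit or range.

## Working session

There is one attempt and no reset: what is moved stays moved. The work goes in short steps, Python scripts to look and compute and a shell command to move; the robot and the scene stay as the last step left them, time stands still between calls to the robot, and variables do not carry over. Pictures are saved under pics/ and viewed, at most 10 in all, crops included, and the job is handed in when it is done.

```bash
ls; mkdir -p pics
python3 - <<'E'
from plant import manip, viewer
import cv2,pickle
s=manip.read_state();print(s['clock'],s['tcp_pos'],s['orientation'],s['force'])
d={}
for n in("scene","top"):
    c=viewer.capture(n);d[n]=c;cv2.imwrite(f"pics/{n}0.png",c["color"][:,:,::-1]);print({k:v for k,v in c.items() if k!='color'})
pickle.dump(d,open('c0.pkl','wb'))
E
```

```text
pics
0.0 [ 0.15178421 -0.58006125  0.19285712] [[-9.67456194e-01 -2.53037847e-01 -6.01228666e-04]
 [-2.53038520e-01  9.67454664e-01  1.72615235e-03]
 [ 1.44879604e-04  1.82211079e-03 -9.99998329e-01]] [-0.16639347 -0.96810072 -0.03994817]
{'fov_y': 44.18932382644667, 'cx': 310.0058642058033, 'cy': 243.3763841188435, 'rvec': array([ 1.59379285,  2.04831453, -0.74470255]), 'tvec': array([ 0.12666402, -0.30665037,  1.58862443])}
{'fov_y': 53.37735025469603, 'cx': 317.3745327501668, 'cy': 238.1852520437255, 'rvec': array([ 2.11468588, -2.11507488,  0.19296382]), 'tvec': array([0.01206043, 0.51273363, 0.98622219])}
```

View pics/top0.png

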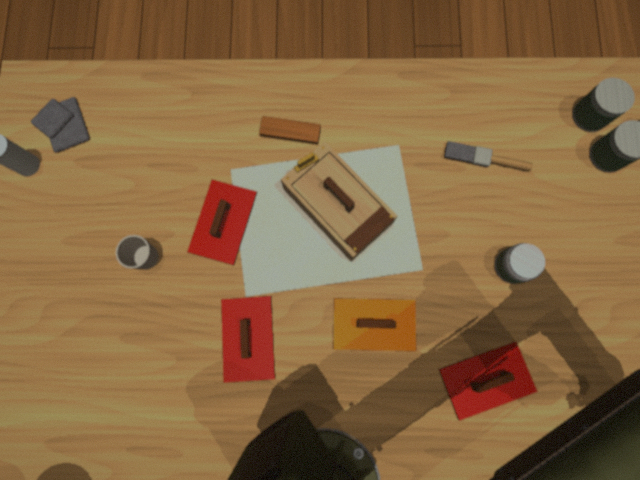

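View pics/scene0.png

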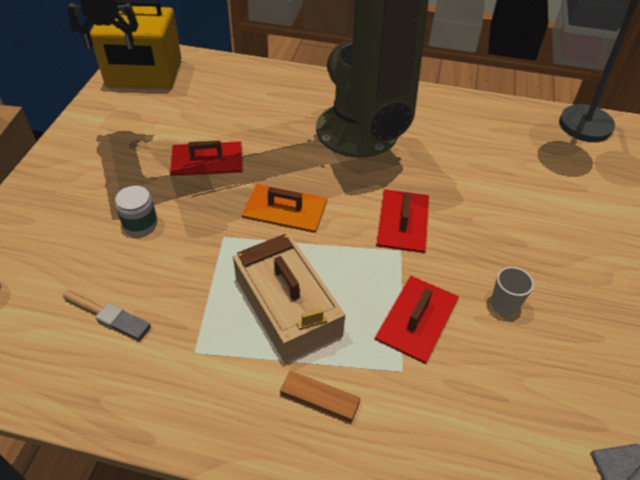

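The top view shows the wooden case at about (338,203), with its dark handle at (339,193), the brass fin at (306,160) and the dark lip at (370,230). Look-alikes are three red lids, at (222,222), (247,338) and (488,380), and an orange one at (375,323). Only the plywood case has a brass turnbutton and a lip, so it is the one meant. I'll confirm in an enlarged crop while measuring.

```bash
cat > h.py <<'E'
import numpy as np,cv2
def K(c):
    f=c['color'].shape[0]/2/np.tan(np.radians(c['fov_y']/2));return np.array([[f,0,c['cx']],[0,f,c['cy']],[0,0,1]])
def ray(c,uv,z):
    R=cv2.Rodrigues(np.array(c['rvec']))[0];o=-R.T@c['tvec'];d=R.T@np.linalg.inv(K(c))@np.array([uv[0],uv[1],1]);return o+d*(z-o[2])/d[2]
def proj(c,P):
    return cv2.projectPoints(np.array(P,float).reshape(-1,3),np.array(c['rvec']),np.array(c['tvec']),K(c),None)[0].reshape(-1,2)
E
python3 - <<'E'
import pickle;from h import *
d=pickle.load(open('c0.pkl','rb'))
boxes={'top':(265,130,415,275),'scene':(220,225,355,370)}
ims=[]
for n,c in d.items():
    x0,y0,x1,y1=boxes[n];im=c['color'];hsv=cv2.cvtColor(im,cv2.COLOR_RGB2HSV)
    dark=cv2.inRange(hsv,(0,60,20),(14,255,120));brass=cv2.inRange(hsv,(20,150,50),(32,255,255))
    for nm,m,z in(('dark',dark,.112),('brass',brass,.1)):
        mm=np.zeros_like(m);mm[y0:y1,x0:x1]=m[y0:y1,x0:x1]
        k,l,st,ce=cv2.connectedComponentsWithStats(mm)
        for i in range(1,k):
            if st[i,4]>25:
                p=np.argwhere(l==i)[:,::-1].astype(np.float32);r=cv2.minAreaRect(p)
                print(n,nm,st[i,4],ce[i],'rect',np.round(cv2.boxPoints(r),1).tolist(),'pt',np.round(ray(c,ce[i],z),4))
    crop=im[y0:y1,x0:x1,::-1];ims.append(cv2.resize(crop,(400,400*crop.shape[0]//crop.shape[1]),interpolation=cv2.INTER_CUBIC))
H=max(i.shape[0] for i in ims);cv2.imwrite('pics/crop.png',np.hstack([cv2.copyMakeBorder(i,0,H-i.shape[0],0,0,0) for i in ims]))
E
```

```text
scene dark 72 [298.29166667 227.93055556] rect [[278.8999938964844, 225.3000030517578], [279.29998779296875, 223.1999969482422], [315.20001220703125, 230.0], [314.79998779296875, 232.10000610351562]] pt [ 0.4834 -0.0368  0.112 ]
scene dark 790 [264.73670886 249.86202532] rect [[237.6999969482422, 252.10000610351562], [287.0, 232.39999389648438], [292.79998779296875, 247.10000610351562], [243.5, 266.79998779296875]] pt [ 0.5563 -0.086   0.112 ]
scene dark 459 [286.96078431 277.07843137] rect [[268.5, 262.20001220703125], [280.0, 254.8000030517578], [304.6000061035156, 293.5], [293.1000061035156, 300.8999938964844]] pt [ 0.6102 -0.0258  0.112 ]
scene brass 272 [311.90808824 318.61029412] rect [[295.0, 315.5], [322.6000061035156, 308.20001220703125], [326.20001220703125, 321.3999938964844], [298.5, 328.70001220703125]] pt [0.6814 0.0406 0.1   ]
top dark 83 [286.1686747  137.30120482] rect [[264.79998779296875, 135.60000610351562], [265.1000061035156, 133.10000610351562], [310.20001220703125, 139.89999389648438], [309.79998779296875, 142.39999389648438]] pt [0.7192 0.0778 0.112 ]
top dark 285 [338.94736842 192.9122807 ] rect [[322.0, 183.0], [328.5, 176.5], [355.5, 203.5], [349.0, 210.0]] pt [ 0.5962 -0.0334  0.112 ]
top dark 877 [369.19840365 229.21436716] rect [[344.0, 239.89999389648438], [381.20001220703125, 205.60000610351562], [394.1000061035156, 219.60000610351562], [357.0, 253.89999389648438]] pt [ 0.5191 -0.0946  0.112 ]
top brass 157 [306.29299363 161.12101911] rect [[292.20001220703125, 163.1999969482422], [313.79998779296875, 151.1999969482422], [318.20001220703125, 159.1999969482422], [296.70001220703125, 171.1999969482422]] pt [0.6702 0.0352 0.1   ]
```

View pics/crop.png

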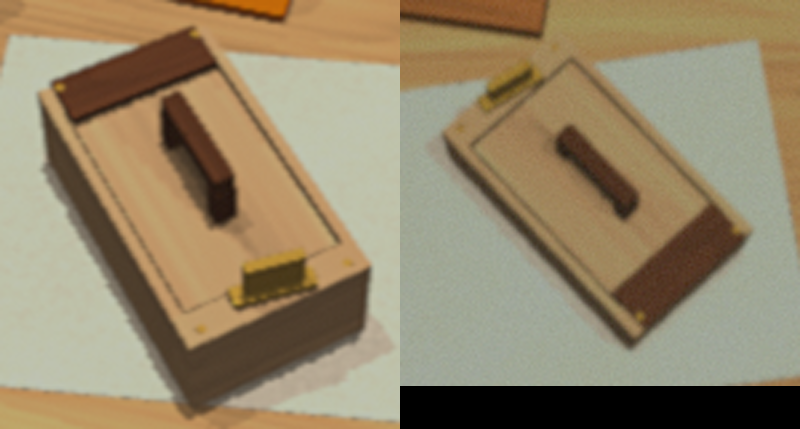

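The crop confirms it: plywood case, plain wooden lid, brass turnbutton nearly along the -x batten, dark lip at the other end. Next I cast rays for the corners, handle and fin in both views.

Run:
```python
import pickle;from h import *
d=pickle.load(open('c0.pkl','rb'))
t=lambda u,v:(265+u/2.6667-.3,130+v/2.6667-.3)
s=lambda u,v:(220+u/2.963-.3,225+v/2.963-.3)
# order: lip end A,B ; button end C,D
C={'top':[(t(750,232)),t(632,347),t(445,135),t(555,42)],'scene':[s(195,28),s(42,95),s(188,347),s(370,268)]}
H={'top':[t(566,130),t(630,197)],'scene':[s(175,100),s(228,178)]}
F={'top':[t(487,98),t(529,68)],'scene':[s(245,266),s(303,253)]}
B={'scene':[s(232,295),s(314,278)]}
for n in('top','scene'):
    c=d[n];P=np.array([ray(c,u,.076) for u in C[n]])[:,:2]
    L=lambda a,b:np.linalg.norm(P[a]-P[b])
    ax=(P[0]+P[1]-P[2]-P[3])/2
    print(n,'sides',L(0,1),L(2,3),L(1,2),L(0,3),'centre',P.mean(0),'yaw',np.degrees(np.arctan2(ax[1],ax[0])))
    Q=np.array([ray(c,u,.120) for u in H[n]]);v=Q[0]-Q[1];print(' handle',Q.mean(0),np.linalg.norm(v),np.degrees(np.arctan2(v[1],v[0])))
    Q=np.array([ray(c,u,.112) for u in F[n]]);v=Q[0]-Q[1];print(' fin',Q.mean(0),np.linalg.norm(v),np.degrees(np.arctan2(v[1],v[0])))
Q=np.array([ray(d['scene'],u,.084) for u in B['scene']]);v=Q[0]-Q[1];print('bar',np.linalg.norm(v),np.degrees(np.arctan2(v[1],v[0])))
```

```text
top sides 0.13622245413108078 0.12276991245264508 0.22174690448004644 0.21615353345000368 centre [ 0.59077487 -0.35232275] yaw -139.75053532694585
 handle [ 0.59728263 -0.34057474  0.12      ] 0.07028790930941711 40.230364612028325
 fin [ 0.66548041 -0.27761108  0.112     ] 0.04224096861923318 125.80042566546729
scene sides 0.12030882585812143 0.12771398241519788 0.22403921967038817 0.23250661135728046 centre [ 0.60181561 -0.03114335] yaw -137.00499208606047
 handle [ 0.60267204 -0.02663756  0.12      ] 0.07196308278456612 -136.6162109367319
 fin [0.67577569 0.03951935 0.112     ] 0.0367721545843861 -60.553273471457096
bar 0.05266760254994328 -61.80207644299211
```

Run:
```python
import pickle;from h import *
d=pickle.load(open('c0.pkl','rb'))
t=lambda u,v:(265+(u-400)/2.6667-.3,130+v/2.6667-.3)
c=d['top'];P=np.array([ray(c,t(*u),.076) for u in [(750,232),(632,347),(445,135),(555,42)]])[:,:2]
L=lambda a,b:np.linalg.norm(P[a]-P[b]);ax=(P[0]+P[1]-P[2]-P[3])/2
print('sides',L(0,1),L(2,3),L(1,2),L(0,3),'centre',P.mean(0),'yaw',np.degrees(np.arctan2(ax[1],ax[0])))
for h,U in((.12,[(563,130),(632,200)]),(.112,[(487,98),(529,68)])):
    Q=np.array([ray(c,t(*u),h) for u in U]);v=Q[0]-Q[1];print(Q.mean(0),np.linalg.norm(v),np.degrees(np.arctan2(v[1],v[0])))
```

```text
sides 0.1329188933015521 0.11985372162125356 0.22957149181515066 0.22394029806317534 centre [ 0.59150082 -0.0316371 ] yaw -137.70752682006528
[ 0.5968542  -0.03261628  0.12      ] 0.0771543325696165 43.186182655182286
[0.66650081 0.03699281 0.112     ] 0.04129263587895785 126.92204817861862
```

```bash
A='-0.03 0.022 -0.004 0 0 0 0.085;-0.06 0.044 -0.008 0 0 0 0.085;-0.09 0.066 -0.012 0 0 0 0.085;-0.12 0.088 -0.015 0 0 0 0.085;-0.15 0.11 -0.015 0 0 0 0.085'
python3 -m inch '-0.03 0.022 -0.004 0 0 0 0.085;-0.06 0.044 -0.008 0 0 0 0.085;-0.09 0.066 -0.012 0 0 0 0.085;-0.12 0.088 -0.015 0 0 0 0.085;-0.15 0.11 -0.015 0 0 0 0.085'
python3 -m inch '-0.03 0.022 -0.004 0 0 0 0.085;-0.06 0.044 -0.008 0 0 0 0.085;-0.09 0.066 -0.012 0 0 0 0.085;-0.12 0.088 -0.015 0 0 0 0.085;-0.15 0.11 -0.015 0 0 0 0.085'
python3 -m inch '-0.03 0.022 -0.004 0 0 0 0.085;-0.06 0.044 -0.008 0 0 0 0.085;-0.09 0.066 -0.012 0 0 0 0.085;-0.12 0.088 -0.015 0 0 0 0.085;-0.15 0.11 -0.015 0 0 0 0.085'
python3 -m inch '-0.03 0.022 -0.004 0 0 0 0.085;-0.06 0.044 -0.008 0 0 0 0.085;-0.09 0.066 -0.012 0 0 0 0.085;-0.12 0.088 -0.015 0 0 0 0.085;-0.15 0.11 -0.015 0 0 0 0.085'
python3 -m inch '0 0 0 0 0 -7 0.085;0 0 0 0 0 -14 0.085;0 0 0 0 0 -21 0.085;0 0 0 0 0 -28 0.085;0 0 0 0 0 -35 0.085'
python3 -m inch '0 0 0 0 0 -7 0.085;0 0 0 0 0 -14 0.085;0 0 0 0 0 -21 0.085;0 0 0 0 0 -28 0.085;0 0 0 0 0 -35 0.085'
python3 -m inch '0 0 0 0 0 -7 0.085;0 0 0 0 0 -14 0.085;0 0 0 0 0 -21 0.085;0 0 0 0 0 -28 0.085;0 0 0 0 0 -35 0.085'
python3 - <<'E'
from plant import manip, viewer
import cv2,pickle
s=manip.read_state();c=viewer.capture("wrist");pickle.dump((s,c),open('w0.pkl','wb'));cv2.imwrite("pics/w0.png",c["color"][:,:,::-1])
print(s['clock'],s['tcp_pos'],s['orientation'],s['q'],c['hand_eye'],c['cx'],c['cy'],c['fov_y'])
E
```

```text
clock: 0.52
tcp_pos: [0.2698, -0.4348, 0.2092]
orientation: [[-0.968, -0.252, 0.0], [-0.252, 0.968, -0.0], [-0.0, -0.0, -1.0]]
force: [0.7, 0.2, 0.0]
grip_width: 0.0848
grip_force: 0.0
clock: 0.93
tcp_pos: [0.3873, -0.2901, 0.2245]
orientation: [[-0.967, -0.253, 0.001], [-0.253, 0.967, -0.0], [-0.001, -0.001, -1.0]]
force: [1.6, -0.8, 0.5]
grip_width: 0.0847
grip_force: 0.0
clock: 1.35
tcp_pos: [0.5046, -0.1456, 0.2395]
orientation: [[-0.967, -0.253, 0.001], [-0.253, 0.967, 0.0], [-0.001, -0.0, -1.0]]
force: [0.3, -1.6, 0.3]
grip_width: 0.0847
grip_force: 0.0
clock: 1.77
tcp_pos: [0.6219, -0.0013, 0.2543]
orientation: [[-0.967, -0.253, 0.0], [-0.253, 0.967, 0.0], [-0.0, 0.0, -1.0]]
force: [0.3, -1.0, 0.8]
grip_width: 0.0849
grip_force: 0.0
clock: 2.18
tcp_pos: [0.6209, -0.0027, 0.2532]
orientation: [[-0.643, -0.766, -0.001], [-0.766, 0.643, -0.0], [0.001, 0.001, -1.0]]
force: [-0.5, 0.1, 0.3]
grip_width: 0.0847
grip_force: 0.0
clock: 2.6
tcp_pos: [0.6208, -0.0029, 0.2533]
orientation: [[-0.087, -0.996, -0.001], [-0.996, 0.087, 0.0], [0.0, 0.001, -1.0]]
force: [-0.1, -0.6, -0.0]
grip_width: 0.0849
grip_force: 0.0
clock: 3.02
tcp_pos: [0.6208, -0.0029, 0.2532]
orientation: [[0.5, -0.866, -0.001], [-0.866, -0.5, 0.0], [-0.001, 0.001, -1.0]]
force: [0.9, -0.7, 0.3]
grip_width: 0.085
grip_force: 0.0
3.0167 [ 0.62081409 -0.00291048  0.25323063] [[ 5.00075695e-01 -8.65980916e-01 -1.16298087e-03]
 [-8.65981496e-01 -5.00076043e-01  9.16288327e-06]
 [-5.89513753e-04  1.00253778e-03 -9.99999324e-01]] [ 1.81698890e+01  6.42414603e+00  1.54195619e+01 -2.15463674e-02
 -9.90585629e+01  1.18317611e+01] [[-2.06290704e-05 -9.61439639e-01 -2.75016036e-01  6.96489855e-02]
 [ 9.99999997e-01  1.04010373e-06 -7.86465675e-05 -9.58620969e-04]
 [ 7.58999727e-05 -2.75016037e-01  9.61439636e-01 -1.80219689e-01]
 [ 0.00000000e+00  0.00000000e+00  0.00000000e+00  1.00000000e+00]] 323.82467753730276 246.00544367993658 68.13933691350152
```

View pics/w0.png

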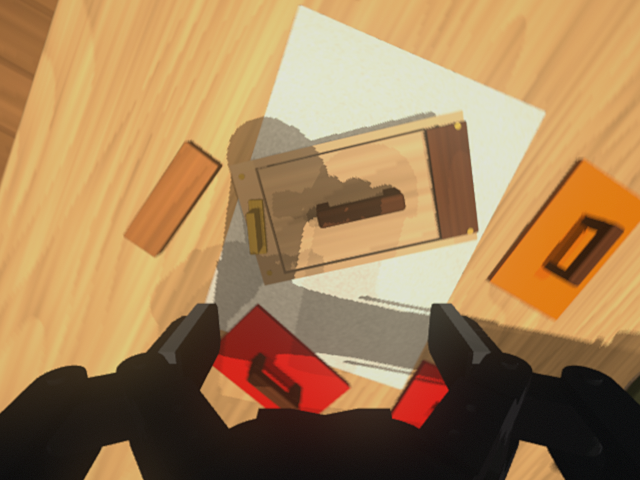

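The wrist view shows the case with its handle at (320–403, 205), the fin at (257,227), and corners near (234,162), (268,283), (478,237) and (463,112). I'll enlarge the case and measure there.

Run:
```python
import pickle,cv2
s,c=pickle.load(open('w0.pkl','rb'))
im=c['color'][100:295,220:485,::-1];cv2.imwrite('pics/w0c.png',cv2.resize(im,None,fx=3,fy=3,interpolation=cv2.INTER_CUBIC))
```

```text
(no output)
```

View pics/w0c.png

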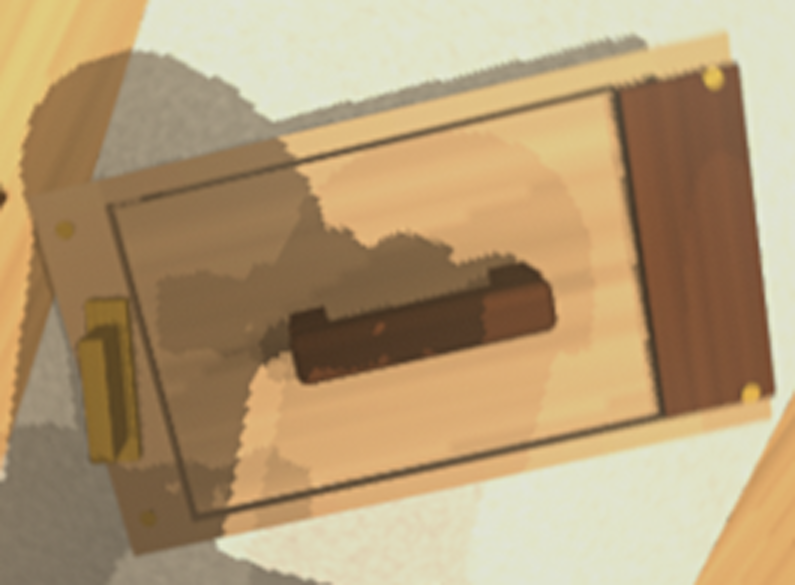

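```bash
cat >> h.py <<'E'
def wray(s,c,uv,z):
    T=np.eye(4);T[:3,:3]=s['orientation'];T[:3,3]=s['tcp_pos'];M=T@np.array(c['hand_eye']);d=M[:3,:3]@np.linalg.inv(K(c))@np.array([uv[0],uv[1],1]);o=M[:3,3];return o+d*(z-o[2])/d[2]
E
python3 - <<'E'
import pickle;from h import *
s,c=pickle.load(open('w0.pkl','rb'))
w=lambda u,v,z:wray(s,c,(220+u/3-.33,100+v/3-.33),z)
P=np.array([w(*u,.076) for u in [(730,32),(772,418),(135,555),(30,195)]])[:,:2]
L=lambda a,b:np.linalg.norm(P[a]-P[b]);ax=(P[0]+P[1]-P[2]-P[3])/2
ang=lambda v:np.degrees(np.arctan2(v[1],v[0]))
print('sides',L(0,1),L(2,3),L(1,2),L(0,3),'centre',P.mean(0),'yaw',ang(ax),ang(P[1]-P[2]),ang(P[0]-P[3]))
for h,U in((.12,[(296,357),(550,300)]),(.12,[(303,383),(555,327)]),(.112,[(92,338),(104,460)]),(.084,[(107,298),(117,462)]),(.084,[(128,297),(140,460)])):
    Q=np.array([w(*u,h) for u in U]);v=Q[1]-Q[0];print(Q.mean(0),np.linalg.norm(v),ang(v))
E
```

```text
sides 0.12884165783101503 0.12984409215317289 0.22935699132966153 0.22952907227214708 centre [ 0.59858732 -0.03009226] yaw -137.26753293993633 -137.14230378591037 -137.39266820788106
[ 0.60033267 -0.03093222  0.12      ] 0.07699108828405743 -137.1524424388113
[ 0.5945658  -0.02500456  0.12      ] 0.07688302308652163 -137.1849111983621
[0.67434762 0.03927035 0.112     ] 0.03904714341212048 122.297260933846
[0.67465619 0.04017184 0.084     ] 0.05645751419861151 120.44243207240982
[0.66848679 0.03600603 0.084     ] 0.05608654465586075 121.47733254313621
```

Case: centre (0.5986, -0.0301), yaw -137.3°, sides 129–130 x 229 mm as specified. The fin is at (0.6743, 0.0396), within 1 mm of where the case pose puts it, and the turnbutton is at about 11°. Moving above the fin.

```bash
python3 -m inch '-0.004 -0.03 0.015 0 0 -1.5 0.045;-0.008 -0.055 0.035 0 0 -1.5 0.045;-0.01 -0.0676 0.065 0 0 -1.5 0.045;-0.01 -0.0676 0.1 0 0 -1.5 0.045;-0.01 -0.0676 0.1 0 0 -1.5 0.045'
python3 - <<'E'
from plant import manip
import numpy as np
s=manip.read_state();print(np.array(s['orientation']).T@(np.array([.6743,.0396,.088])-s['tcp_pos']),np.degrees(np.arctan2(s['orientation'][1][1],s['orientation'][0][1]))%360,s['tcp_pos'],s['q'])
E
```

```text
clock: 3.48
tcp_pos: [0.671, 0.0399, 0.1432]
orientation: [[0.516, -0.857, -0.015], [-0.857, -0.516, -0.001], [-0.007, 0.014, -1.0]]
force: [-1.0, 0.7, -3.1]
grip_width: 0.0447
grip_force: 0.0
[ 0.00235208 -0.00342138  0.05510719] 211.04482014851862 [0.6709997  0.03991702 0.14316383] [ 20.25884571  14.15213027  12.74670017  -0.23926541 -89.44114922
  10.78737404]
```

```bash
python3 -m inch '0 0 0 0 0 0 0.045;0 0 0 0 0 0 0.045;0 0 0 0 0 0 0.045'
python3 - <<'E'
from plant import manip
import numpy as np
s=manip.read_state();print(np.array(s['orientation']).T@(np.array([.6743,.0396,.088])-s['tcp_pos']),np.degrees(np.arctan2(s['orientation'][1][1],s['orientation'][0][1]))%360,s['tcp_pos'],s['orientation'][2])
E
```

```text
clock: 3.73
tcp_pos: [0.676, 0.0388, 0.158]
orientation: [[0.516, -0.856, 0.005], [-0.856, -0.516, 0.001], [0.002, -0.005, -1.0]]
force: [-0.2, 0.2, 0.2]
grip_width: 0.0451
grip_force: 0.0
[-0.00170732  0.0014231   0.07000077] 211.0936765393091 [0.67602277 0.03882804 0.1580106 ] [ 0.00223664 -0.0049497  -0.99998525]
```

```bash
python3 -m inch '0 0 0.015 0 0 0 0.045;-0.001 0.001 0.03 0 0 0 0.045;-0.001 0.001 0.045 0 0 0 0.045;-0.001 0.001 0.045 0 0 0 0.045;-0.001 0.001 0.045 0 0 0 0.045'
python3 -m inch '0 0 0 0 0 0 0.045;0 0 0 0 0 0 0.045'
python3 - <<'E'
from plant import manip,viewer
import numpy as np,cv2
s=manip.read_state();print(np.array(s['orientation']).T@(np.array([.6743,.0396,.088])-s['tcp_pos']),np.degrees(np.arctan2(s['orientation'][1][1],s['orientation'][0][1]))%360,s['tcp_pos'],s['orientation'][2])
cv2.imwrite('pics/w1.png',viewer.capture('wrist')['color'][...,::-1])
E
```

```text
clock: 4.15
tcp_pos: [0.6738, 0.0393, 0.1107]
orientation: [[0.517, -0.856, 0.002], [-0.856, -0.517, 0.0], [0.001, -0.002, -1.0]]
force: [0.9, 0.1, 0.5]
grip_width: 0.045
grip_force: 0.0
clock: 4.32
tcp_pos: [0.6744, 0.0396, 0.1115]
orientation: [[0.517, -0.856, 0.003], [-0.856, -0.517, 0.001], [0.001, -0.003, -1.0]]
force: [0.9, 0.2, 0.1]
grip_width: 0.0446
grip_force: 0.0
[-0.00010957  0.00014487  0.02347308] 211.1457491338157 [0.67440097 0.03956551 0.11147354] [ 0.00118552 -0.00325033 -0.99999401]
```

View pics/w1.png

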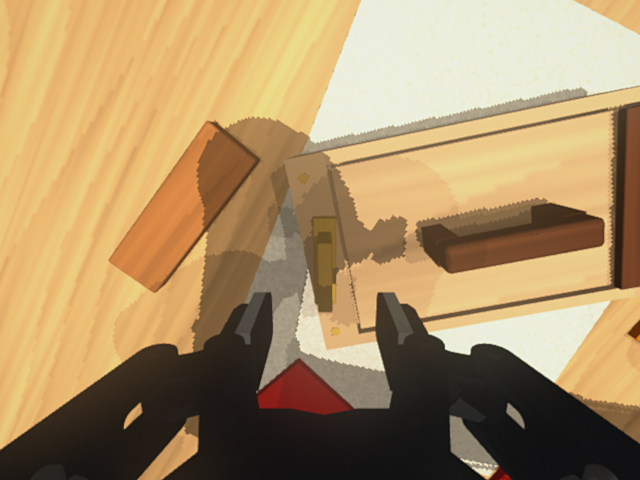

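The fin stands vertical at (325,262), centred between the fingertips (258 and 390), with the handle clear on the right. I'll go down and close.

```bash
python3 -m inch '0 0 0.01 0 0 0 0.045;0 0 0.02 0 0 0 0.045;0 0 0.0235 0 0 0 0.045;0 0 0.0235 0 0 0 0.045' 30
python3 -m inch '0 0 0 0 0 0 0;0 0 0 0 0 0 0;0 0 0 0 0 0 0;0 0 0 0 0 0 0;0 0 0 0 0 0 0' 30
python3 -m inch '0 0 0 0 0 0 0;0 0 0 0 0 0 0;0 0 0 0 0 0 0' 30
```

```text
clock: 4.7
tcp_pos: [0.6722, 0.0394, 0.0828]
orientation: [[0.517, -0.856, -0.004], [-0.856, -0.517, -0.001], [-0.001, 0.004, -1.0]]
force: [0.7, -0.1, -0.9]
grip_width: 0.0448
grip_force: 0.0
clock: 5.12
tcp_pos: [0.6735, 0.0396, 0.0857]
orientation: [[0.517, -0.856, 0.0], [-0.856, -0.517, 0.0], [0.0, -0.001, -1.0]]
force: [0.6, 0.2, 0.0]
grip_width: 0.0002
grip_force: 0.0
clock: 5.37
tcp_pos: [0.6734, 0.0395, 0.0855]
orientation: [[0.517, -0.856, 0.0], [-0.856, -0.517, 0.0], [-0.0, -0.0, -1.0]]
force: [-0.3, 0.3, 0.3]
grip_width: 0.0001
grip_force: 0.0
```

The fingers shut on nothing, so I need to look.

Run:
```python
from plant import manip,viewer
import cv2,pickle,numpy as np
s=manip.read_state();c=viewer.capture('wrist');cs=viewer.capture('scene');ct=viewer.capture('top');pickle.dump((s,c,cs,ct),open('w2.pkl','wb'))
a=cv2.resize(c['color'][150:400,200:460],(416,400));b=cv2.resize(cs['color'][200:380,220:390],(378,400),interpolation=cv2.INTER_CUBIC)
cv2.imwrite('pics/w2.png',np.hstack([a,b])[...,::-1])
```

```text
(no output)
```

View pics/w2.png

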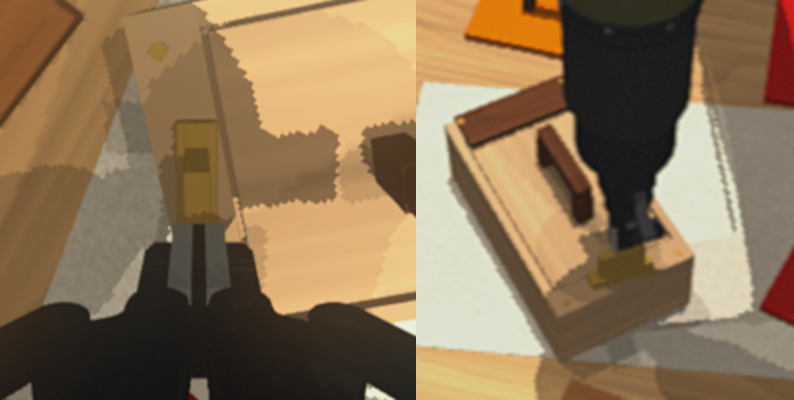

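The fingers shut over the fin without touching it. In this view their tips (row 290) and spacing (107 px at 45 mm open in the previous view) put them about 40 mm short of the reported TCP. I'll check this against the scene view before going lower.

```bash
python3 - <<'E'
import pickle;from h import *
s,c,cs,ct=pickle.load(open('w2.pkl','rb'));p=s['tcp_pos'];R=np.array(s['orientation'])
for z in(0,.02,.03,.04,.05):
    q=np.array([p+R@[x,0,-z] for x in(-.011,.011)]);u=proj(cs,q);print(z,'scene',u.round(1).tolist(),'crop',[(416+(a-220)*378/170,(b-200)*400/180) for a,b in u])
E
python3 -m inch '0 0 -0.015 0 0 0 0.02;0 0 -0.03 0 0 0 0.045;0 0 -0.03 0 0 0 0.045;0 0 -0.03 0 0 0 0.045;0 0 -0.03 0 0 0 0.045'
python3 -m inch '0 0 0 0 0 0 0.045;0 0 0 0 0 0 0.045'
```

```text
0 scene [[317.9, 317.9], [306.6, 320.8]] crop [(np.float64(633.7910985603683), np.float64(261.99462341756265)), (np.float64(608.4928261955586), np.float64(268.4119794672793))]
0.02 scene [[318.2, 311.8], [306.7, 314.7]] crop [(np.float64(634.3830124690559), np.float64(248.46522930229287)), (np.float64(608.7293745071026), np.float64(254.91708121903216))]
0.03 scene [[318.4, 308.7], [306.7, 311.6]] crop [(np.float64(634.6852669443005), np.float64(241.55658961893852)), (np.float64(608.8501759022116), np.float64(248.02545504506853))]
0.04 scene [[318.5, 305.5], [306.8, 308.5]] crop [(np.float64(634.9918397304202), np.float64(234.54924617329286)), (np.float64(608.9727104688966), np.float64(241.0349527729909))]
0.05 scene [[318.6, 302.3], [306.8, 305.3]] crop [(np.float64(635.3028240368432), np.float64(227.4410684746312)), (np.float64(609.097015776113), np.float64(233.9434311229156))]
clock: 5.93
tcp_pos: [0.6731, 0.0397, 0.1147]
orientation: [[0.517, -0.856, -0.001], [-0.856, -0.517, 0.0], [-0.001, 0.0, -1.0]]
force: [-0.3, -0.1, -0.6]
grip_width: 0.0451
grip_force: 0.0
clock: 6.1
tcp_pos: [0.6729, 0.0395, 0.1143]
orientation: [[0.517, -0.856, -0.002], [-0.856, -0.517, -0.0], [-0.001, 0.002, -1.0]]
force: [-0.1, -0.2, 0.2]
grip_width: 0.045
grip_force: 0.0
```

The scene view agrees: the true tips are about 35–42 mm behind the reported TCP. I'll go lower in force-watched steps, aiming for a reported z of about 0.055.

```bash
python3 -m inch '0 0 0.01 0 0 0 0.045;0.0006 -0.0012 0.02 0 0 0 0.045;0.0006 -0.0012 0.03 0 0 0 0.045;0.0006 -0.0012 0.036 0 0 0 0.045;0.0006 -0.0012 0.04 0 0 0 0.045'
python3 -m inch '0 0 0.005 0 0 0 0.045;0 0 0.01 0 0 0 0.045;0 0 0.014 0 0 0 0.045;0 0 0.019 0 0 0 0.045;0 0 0.019 0 0 0 0.045'
python3 -m inch '0 0 0 0 0 0 0;0 0 0 0 0 0 0;0 0 0 0 0 0 0;0 0 0 0 0 0 0;0 0 0 0 0 0 0' 30
```

```text
clock: 6.52
tcp_pos: [0.6739, 0.0395, 0.0731]
orientation: [[0.517, -0.856, -0.003], [-0.856, -0.517, -0.001], [-0.001, 0.003, -1.0]]
force: [0.3, 0.1, 0.3]
grip_width: 0.045
grip_force: 0.0
clock: 6.93
tcp_pos: [0.6742, 0.0396, 0.0551]
orientation: [[0.517, -0.856, -0.002], [-0.856, -0.517, 0.0], [-0.001, 0.001, -1.0]]
force: [-1.0, -0.4, -0.7]
grip_width: 0.0449
grip_force: 0.0
clock: 7.35
tcp_pos: [0.6749, 0.0395, 0.057]
orientation: [[0.517, -0.856, 0.001], [-0.856, -0.517, 0.0], [0.0, -0.0, -1.0]]
force: [0.1, -0.3, 1.1]
grip_width: 0.0073
grip_force: 33.1
```

Now it has hold of the fin (7.3 mm, 33 N). Turning clockwise by about 79°.

```bash
python3 -m inch '0 0 0 0 0 5 0;0 0 0 0 0 10 0;0 0 0 0 0 15 0;0 0 0 0 0 20 0;0 0 0 0 0 25 0'
python3 -m inch '0 0 0 0 0 5 0;0 0 0 0 0 10 0;0 0 0 0 0 15 0;0 0 0 0 0 20 0;0 0 0 0 0 25 0'
python3 -m inch '0 0 0 0 0 5 0;0 0 0 0 0 10 0;0 0 0 0 0 15 0;0 0 0 0 0 20 0;0 0 0 0 0 25 0'
python3 - <<'E'
from plant import manip
import numpy as np
s=manip.read_state();print(np.degrees(np.arctan2(s['orientation'][1][1],s['orientation'][0][1]))%360,s['tcp_pos'],s['torque'],s['q'])
E
```

```text
clock: 7.77
tcp_pos: [0.6749, 0.0395, 0.057]
orientation: [[0.103, -0.995, 0.001], [-0.995, -0.103, -0.0], [0.0, -0.001, -1.0]]
force: [-0.5, -1.3, 2.1]
grip_width: 0.0072
grip_force: 33.1
clock: 8.18
tcp_pos: [0.6748, 0.0395, 0.0569]
orientation: [[-0.327, -0.945, 0.0], [-0.945, 0.327, -0.0], [0.0, -0.0, -1.0]]
force: [-2.1, -0.8, 2.4]
grip_width: 0.0069
grip_force: 33.2
clock: 8.6
tcp_pos: [0.6747, 0.0395, 0.057]
orientation: [[-0.696, -0.718, 0.0], [-0.718, 0.696, -0.0], [-0.0, -0.0, -1.0]]
force: [-1.4, 0.1, 1.7]
grip_width: 0.0071
grip_force: 33.2
135.9134147715768 [0.67474728 0.03954406 0.05697099] [-0.0934697   0.51465485  0.03267627] [ 2.02603466e+01  1.50946657e+01  4.76619406e+00  8.85899872e-03
 -7.96591451e+01 -6.43485202e+01]
```

```bash
python3 -m inch '0 0 0 0 0 1 0;0 0 0 0 0 2 0;0 0 0 0 0 3 0;0 0 0 0 0 3 0'
python3 - <<'E'
from plant import manip
import numpy as np
s=manip.read_state();print(np.degrees(np.arctan2(s['orientation'][1][1],s['orientation'][0][1]))%360,s['torque'])
E
python3 -m inch '0 0 0 0 0 0.8 0;0 0 0 0 0 1.6 0;0 0 0 0 0 2.4 0;0 0 0 0 0 2.4 0'
python3 - <<'E'
from plant import manip
import numpy as np
s=manip.read_state();print(np.degrees(np.arctan2(s['orientation'][1][1],s['orientation'][0][1]))%360,s['torque'])
E
```

```text
clock: 8.93
tcp_pos: [0.6748, 0.0396, 0.057]
orientation: [[-0.729, -0.684, 0.0], [-0.684, 0.729, -0.0], [-0.0, -0.0, -1.0]]
force: [-2.9, -0.1, 5.1]
grip_width: 0.0073
grip_force: 33.5
133.16948084356392 [-0.08820623  0.9650601  -0.00395134]
clock: 9.27
tcp_pos: [0.6755, 0.0394, 0.057]
orientation: [[-0.758, -0.652, 0.002], [-0.652, 0.758, -0.0], [-0.001, -0.001, -1.0]]
force: [1.0, -1.7, 4.2]
grip_width: 0.0069
grip_force: 33.6
130.7287888910103 [-0.65095991 -0.13736544  0.27295141]
```

The torque rose to 0.27 N m at about 131°, so it is at the stop. I'll open, rise and look.

```bash
python3 -m inch '0 0 0 0 0 0 0.045;0 0 0 0 0 0 0.045;0 0 0 0 0 0 0.045'
python3 -m inch '0 0 -0.02 0 0 0 0.045;0 0 -0.05 0 0 0 0.045;0 0 -0.085 0 0 0 0.05;0 0 -0.12 0 0 0 0.05;0 0 -0.12 0 0 0 0.05'
python3 -m inch '0 0 0 0 0 0 0.05;0 0 0 0 0 0 0.05;0 0 0 0 0 0 0.05'
python3 - <<'E'
from plant import manip,viewer
import cv2,pickle
s=manip.read_state();c=viewer.capture('wrist');pickle.dump((s,c),open('w3.pkl','wb'));cv2.imwrite('pics/w3.png',c['color'][...,::-1])
print(s['tcp_pos'],s['orientation'])
E
```

```text
clock: 9.52
tcp_pos: [0.6742, 0.0399, 0.0552]
orientation: [[-0.758, -0.653, -0.002], [-0.653, 0.758, 0.0], [0.001, 0.001, -1.0]]
force: [0.2, -0.4, -0.9]
grip_width: 0.0426
grip_force: 0.0
clock: 9.93
tcp_pos: [0.6775, 0.0394, 0.1855]
orientation: [[-0.757, -0.653, 0.012], [-0.653, 0.758, 0.001], [-0.01, -0.007, -1.0]]
force: [0.2, -0.2, 2.6]
grip_width: 0.05
grip_force: 0.0
clock: 10.18
tcp_pos: [0.6741, 0.0398, 0.1744]
orientation: [[-0.757, -0.653, -0.003], [-0.653, 0.757, -0.0], [0.002, 0.002, -1.0]]
force: [-0.9, 0.4, -0.9]
grip_width: 0.0504
grip_force: 0.0
[0.67405453 0.03978492 0.17435506] [[-7.57438513e-01 -6.52899827e-01 -2.95212213e-03]
 [-6.52902467e-01  7.57441985e-01 -9.05866897e-05]
 [ 2.29520528e-03  1.85883397e-03 -9.99995638e-01]]
```

View pics/w3.png

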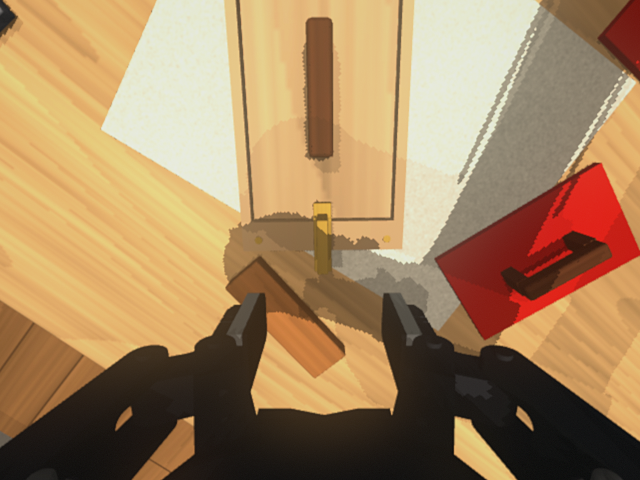

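The turnbutton now lies across the lid's edge: the bar runs from (322,203) to (323,277) and crosses the lid seam at row 218. I'll compare angles and re-measure the handle (corners (307,17) to (333,158)).

Run:
```python
import pickle;from h import *
s,c=pickle.load(open('w3.pkl','rb'));hsv=cv2.cvtColor(c['color'],cv2.COLOR_RGB2HSV)
br=cv2.inRange(hsv,(21,140,60),(33,255,255));br[:190]=0;br[285:]=0;br[:,:300]=0;br[:,345:]=0
dk=cv2.inRange(hsv,(0,60,20),(13,255,130));dk[165:]=0;dk[:,:295]=0;dk[:,345:]=0
ang=lambda v:np.degrees(np.arctan2(v[1],v[0]))
for n,m,z in(('bar',br,.084),('handle',dk,.12)):
    p=np.argwhere(m)[:,::-1].astype(np.float32);b=cv2.boxPoints(cv2.minAreaRect(p));print(n,b.round(1).tolist())
    Q=np.array([wray(s,c,u,z)[:2] for u in b]);print(Q.mean(0),[(np.linalg.norm(Q[i]-Q[i-1]).round(4),ang(Q[i]-Q[i-1]).round(1)) for i in range(4)])
for a,b in(((240,0),(252,218)),((403,0),(390,218)),((252,218),(390,218))):
    A=wray(s,c,a,.074);B=wray(s,c,b,.074);print('lid',np.linalg.norm(A-B),ang(A-B))
A=np.array([wray(s,c,u,.12)[:2] for u in((307,17),(332,17),(333,158),(306,157))]);H=A.mean(0);print('H',H,ang(A[0]-A[3]))
R=np.array(s['orientation']);print(R.T@(np.r_[H,.12]-s['tcp_pos']))
```

```text
bar [[315.0, 204.0], [329.0, 204.0], [329.0, 214.0], [315.0, 214.0]]
[0.65883763 0.02494844] [(np.float64(0.0078), np.float64(-139.6)), (np.float64(0.0107), np.float64(130.7)), (np.float64(0.0078), np.float64(41.0)), (np.float64(0.0108), np.float64(-49.3))]
handle [[306.6000061035156, 18.0], [331.0, 17.799999237060547], [332.20001220703125, 156.0], [307.79998779296875, 156.1999969482422]]
[ 0.59951564 -0.02799869] [(np.float64(0.0779), np.float64(-139.4)), (np.float64(0.0142), np.float64(131.2)), (np.float64(0.0779), np.float64(41.6)), (np.float64(0.0156), np.float64(-48.8))]
lid 0.1522381642963996 -139.29935139734545
lid 0.15237529854972803 -139.68897840859776
lid 0.11097846600759347 -49.26557849545929
H [ 0.59963452 -0.0278196 ] -140.44644370791954
[ 0.10038298 -0.00271873  0.05458065]
```

The bar is in line with the case (−139.6° against the lid edges' −139.5°), so the lid is secured. The handle is about 101 mm ahead along tool x, with the tool yaw already right. Now to take the handle.

```bash
python3 -m inch '0.025 0 0 0 0 0 0.05;0.05 -0.001 0 0 0 0 0.05;0.08 -0.002 0 0 0 0 0.05;0.1015 -0.002 0.01 0 0 0 0.05;0.1015 -0.002 0.03 0 0 0 0.05'
python3 -m inch '0 0 0.015 0 0 0 0.05;0 0 0.03 0 0 0 0.05;0 0 0.042 0 0 0 0.05;0 0 0.05 0 0 0 0.05;0 0 0.05 0 0 0 0.05'
python3 - <<'E'
from plant import manip
import numpy as np
s=manip.read_state();R=np.array(s['orientation']);print(R.T@(np.array([.5985,-.028,.053])-s['tcp_pos']),s['force'])
E
```

```text
clock: 10.65
tcp_pos: [0.5984, -0.0305, 0.1492]
orientation: [[-0.759, -0.652, 0.005], [-0.652, 0.759, -0.0], [-0.004, -0.003, -1.0]]
force: [2.0, 1.3, 0.9]
grip_width: 0.0495
grip_force: 0.0
clock: 11.07
tcp_pos: [0.5979, -0.0282, 0.0936]
orientation: [[-0.758, -0.653, -0.004], [-0.653, 0.758, -0.0], [0.003, 0.002, -1.0]]
force: [0.9, 0.8, -0.9]
grip_width: 0.0501
grip_force: 0.0
[-0.00071793 -0.00035811  0.04058269] [ 0.88840439  0.75324687 -0.92237703]
```

```bash
python3 -m inch '0 0 0.012 0 0 0 0.05;0 0 0.024 0 0 0 0.05;0 0 0.034 0 0 0 0.05;0 0 0.04 0 0 0 0.05;0 0 0.04 0 0 0 0.05'
python3 -m inch '0 0 0 0 0 0 0;0 0 0 0 0 0 0;0 0 0 0 0 0 0;0 0 0 0 0 0 0;0 0 0 0 0 0 0' 60
python3 -m inch '0 0 0 0 0 0 0;0 0 0 0 0 0 0' 80
```

```text
clock: 11.48
tcp_pos: [0.598, -0.0282, 0.0541]
orientation: [[-0.758, -0.653, -0.003], [-0.653, 0.758, -0.0], [0.003, 0.002, -1.0]]
force: [-0.7, -0.6, -0.1]
grip_width: 0.0499
grip_force: 0.0
clock: 11.9
tcp_pos: [0.5997, -0.0281, 0.0574]
orientation: [[-0.757, -0.653, 0.002], [-0.653, 0.757, 0.0], [-0.001, -0.001, -1.0]]
force: [0.3, 0.5, 3.4]
grip_width: 0.0149
grip_force: 59.3
clock: 12.07
tcp_pos: [0.5998, -0.0281, 0.0574]
orientation: [[-0.757, -0.653, 0.002], [-0.653, 0.757, 0.0], [-0.001, -0.001, -1.0]]
force: [0.3, 0.9, 4.2]
grip_width: 0.0146
grip_force: 78.6
```

Handle gripped at 15 mm with 79 N. Slow first lift.

```bash
python3 -m inch '0 0 -0.001 0 0 0 0;0 0 -0.003 0 0 0 0;0 0 -0.005 0 0 0 0;0 0 -0.008 0 0 0 0;0 0 -0.012 0 0 0 0' 90
python3 -m inch '0 0 -0.004 0 0 0 0;0 0 -0.009 0 0 0 0;0 0 -0.015 0 0 0 0;0 0 -0.02 0 0 0 0;0 0 -0.023 0 0 0 0'
python3 - <<'E'
from plant import manip
s=manip.read_state();print(s['force'],s['torque'],s['orientation'][2])
E
```

```text
clock: 12.48
tcp_pos: [0.5979, -0.0281, 0.0666]
orientation: [[-0.758, -0.653, -0.004], [-0.653, 0.758, 0.0], [0.003, 0.003, -1.0]]
force: [0.2, 0.2, -6.0]
grip_width: 0.0144
grip_force: 87.8
clock: 12.9
tcp_pos: [0.5996, -0.0281, 0.0926]
orientation: [[-0.757, -0.653, 0.001], [-0.653, 0.757, 0.0], [-0.001, -0.001, -1.0]]
force: [0.5, 0.4, -5.9]
grip_width: 0.0145
grip_force: 87.8
[ 0.49019667  0.38026661 -5.93936288] [-0.04654535 -0.04166824 -0.00411672] [-1.03067778e-03 -6.36944675e-04 -9.99999266e-01]
```

It carries about 6 N, so the whole case hangs from the lid. Lifting on.

```bash
python3 -m inch '0 0 -0.006 0 0 0 0;0 0 -0.015 0 0 0 0;0 0 -0.025 0 0 0 0;0 0 -0.035 0 0 0 0;0 0 -0.045 0 0 0 0'
python3 -m inch '0 0 -0.01 0 0 0 0;0 0 -0.02 0 0 0 0;0 0 -0.03 0 0 0 0;0 0 -0.04 0 0 0 0;0 0 -0.048 0 0 0 0'
python3 -m inch '0 0 -0.007 0 0 0 0;0 0 -0.012 0 0 0 0;0 0 -0.015 0 0 0 0;0 0 -0.015 0 0 0 0;0 0 -0.015 0 0 0 0'
python3 -m inch '0 0 0 0 0 0 0;0 0 0 0 0 0 0;0 0 0 0 0 0 0;0 0 0 0 0 0 0;0 0 0 0 0 0 0'
python3 - <<'E'
from plant import manip,viewer
import cv2,pickle,numpy as np
s=manip.read_state();c=viewer.capture('scene');w=viewer.capture('wrist');print(s['torque'],s['orientation'][2])
a=cv2.resize(c['color'][150:390,180:420],(400,400));b=cv2.resize(w['color'],(400,300));b=cv2.copyMakeBorder(b,0,100,0,0,0)
cv2.imwrite('pics/end.png',np.hstack([a,b])[...,::-1])
E
```

```text
clock: 13.32
tcp_pos: [0.5994, -0.0282, 0.1379]
orientation: [[-0.757, -0.653, 0.001], [-0.653, 0.757, 0.0], [-0.001, -0.0, -1.0]]
force: [-0.2, -0.1, -5.6]
grip_width: 0.014
grip_force: 87.9
clock: 13.73
tcp_pos: [0.5994, -0.0282, 0.1859]
orientation: [[-0.758, -0.653, 0.001], [-0.653, 0.758, 0.0], [-0.001, -0.0, -1.0]]
force: [0.3, -0.1, -5.2]
grip_width: 0.0141
grip_force: 87.9
clock: 14.15
tcp_pos: [0.5991, -0.0281, 0.199]
orientation: [[-0.757, -0.653, -0.001], [-0.653, 0.757, 0.0], [0.0, 0.001, -1.0]]
force: [-0.2, 0.3, -5.5]
grip_width: 0.0141
grip_force: 87.8
clock: 14.57
tcp_pos: [0.5991, -0.0281, 0.1992]
orientation: [[-0.757, -0.653, -0.0], [-0.653, 0.757, 0.0], [0.0, 0.0, -1.0]]
force: [0.4, -0.5, -5.2]
grip_width: 0.0142
grip_force: 87.8
[-0.04576837  0.00918734 -0.03308075] [ 1.30770407e-04  2.12921685e-04 -9.99999969e-01]
```

View pics/end.png

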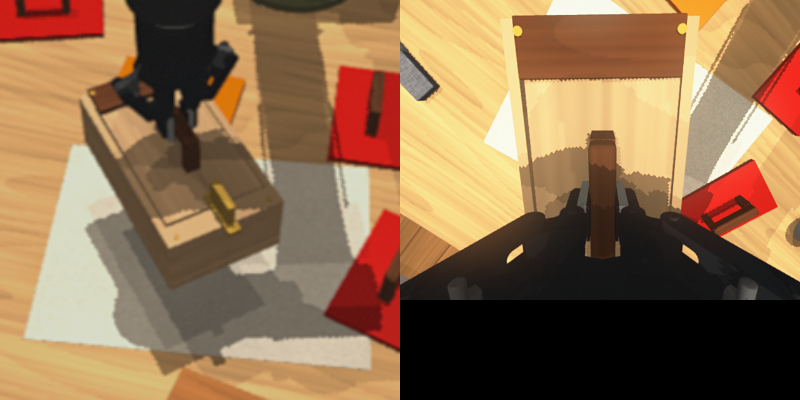

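The case hangs in the air with the lid on and the turnbutton across (crop (225,208)). Now the two-second hold, then a level check from predicted corner pixels.

```bash
python3 -m inch '0 0 0 0 0 0 0;0 0 0 0 0 0 0;0 0 0 0 0 0 0;0 0 0 0 0 0 0;0 0 0 0 0 0 0' >/dev/null
python3 -m inch '0 0 0 0 0 0 0;0 0 0 0 0 0 0;0 0 0 0 0 0 0;0 0 0 0 0 0 0;0 0 0 0 0 0 0' >/dev/null
python3 -m inch '0 0 0 0 0 0 0;0 0 0 0 0 0 0;0 0 0 0 0 0 0;0 0 0 0 0 0 0;0 0 0 0 0 0 0' >/dev/null
python3 -m inch '0 0 0 0 0 0 0;0 0 0 0 0 0 0;0 0 0 0 0 0 0;0 0 0 0 0 0 0;0 0 0 0 0 0 0' >/dev/null
python3 -m inch '0 0 0 0 0 0 0;0 0 0 0 0 0 0;0 0 0 0 0 0 0;0 0 0 0 0 0 0;0 0 0 0 0 0 0'
python3 - <<'E'
from plant import viewer
from h import *
c=viewer.capture('scene');a=np.radians(-139.4);x=np.array([np.cos(a),np.sin(a)]);y=np.array([-x[1],x[0]]);o=np.array([.599,-.028])
P=[np.r_[o+i*.115*x+j*.065*y,z] for i,j,z in((1,-1,.214),(-1,1,.214),(-1,-1,.214),(-1,1,.138),(-1,-1,.138),(1,1,.214),(1,1,.138))]
im=c['color'].copy();u=proj(c,P)
for p in u: cv2.circle(im,tuple(int(v) for v in p.round()),1,(255,0,255),-1)
cv2.imwrite('pics/lvl.png',cv2.resize(im[170:370,200:380],None,fx=3,fy=3,interpolation=cv2.INTER_CUBIC)[...,::-1])
E
```

```text
clock: 16.75
tcp_pos: [0.5992, -0.0282, 0.1994]
orientation: [[-0.758, -0.653, -0.0], [-0.653, 0.758, 0.0], [0.0, 0.0, -1.0]]
force: [-0.3, 0.2, -5.0]
grip_width: 0.0147
grip_force: 87.9
```

View pics/lvl.png

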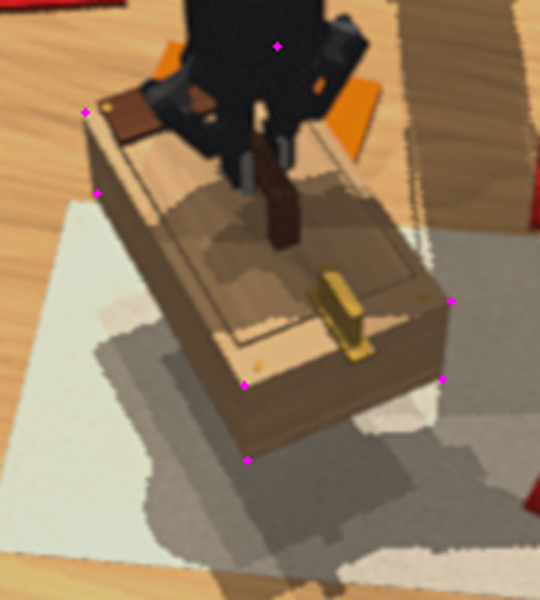

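The predicted corners of a level case with its underside at 138 mm fall on the seen ones, for example (245,385), (450,300) and (247,460). The case is level, still and high enough, so I'm handing in.

```bash
python3 -c "from plant import manip;print(manip.finish_job())"
```

```text
the job is handed in; nothing more can be done
None
```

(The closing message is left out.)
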